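# Walk the oil tin up onto its drip slab

## Robot

A 7-joint arm with a two-finger parallel gripper is mounted at the origin on a cart in front of the work surface, level with it; the furniture and walls round the work are solid. World frame = base frame: x ahead of the robot, y to its left, z up, the work surface at z = 0. Lengths are in mm, angles in rad, forces in N, time in s.
With the tool pointing down it reaches from about 350 to 900 mm from the base axis. Payload 7.2 kg.
Tool frame: the origin (TCP) lies midway between the tips of the shut fingers; the grasp point (between the pads) lies r.pinch_z behind it (r.pinch_z is the distance from the TCP to the grasp point, in mm); z points along the fingers, y is the line along which they close (so a half turn about z gives the same grasp; the last joint's range is limited). The gripper opens to 85 mm and grips with 20 to 120 N. Pads are 22 mm wide; open, the fingers measure 114 mm over their backs; the gripper's body (76 mm by 85 mm) begins 54 mm behind the grasp point. The pads swing forward as they close: fully open they stand 13 mm farther back than shut.
Start: joints at [-0.068, 0.411, -0.013, 1.596, 0.006, 1.134, -0.082], TCP at [625.003, -0.011, 231.297] pointing down, gripper open.
Joint ranges: [-2.95, 2.95], [-0.29, 1.99], [-1.47, 1.44], [0.14, 2.54], [-1.03, 4.17], [0.13, 1.85], [-2.86, 2.86]. Speed limits (rad/s): [2.39, 2.39, 3.01, 3.01, 3.14, 3.14, 3.14].

## Interface

Orientations are given as a unit quaternion [w, x, y, z].
In Python, from plant import r, cams, order gives the robot as it stands (r), with the cameras (cams) and the job (order).
- The arm moves only by the shell command python3 inch.py 'ROWS' [OPENING]. ROWS is a JSON list of rows, 1 to 12 of them, each of 4 numbers: dx, dy, dz in mm, then a turn about the tool's z in rad; each row is the pose to reach, as a shift and turn from the pose commanded when the command began, along the tool's axes at that moment; what a row does not reach only later rows make up. A row lasts 1/8 s, in which the tool goes at most 62.5 mm and 0.188 rad, less where a joint would pass 70% of its speed; a pose out of reach is approached as far as the arm can. OPENING is the finger opening in mm, set as the command begins (- or left out keeps the last). The fingers move at their own pace and stop on an object; the grip force is fixed at half the most. Time passes only in rows, so rows that do not move let the fingers close. It prints the time, the measured TCP pose, the force, the opening and the grip force at its end. Input that does not fit is refused with a message, and nothing moves.
- r.get_obs(): the state, without advancing time (a new reading comes with each control period).
- cams.get_image(name): name is "scene" or "side" or "wrist"; returns a dict with "color" (480x640x3 uint8, blue, green, red), "fovy" (degrees; the focal length in pixels is half the picture's height over the tangent of half this angle, whatever the lens; pixels are square), "cx", "cy" (the principal point, pixels), "extrinsics" (4x4, takes a point from world to camera coordinates). Camera axes: x right, y down, z forward; pixel columns grow to the right and rows downward; lengths in mm; the calibration is good to about 2 mm. The wrist camera is an equidistant fisheye: a pixel r from the principal point sees the ray r / f radians off the axis. A picture is of the moment at which its call begins. There is no depth.
- order.close_job(): hands the job in; it is judged then, once.
The state is a dict: "time": time; "joint_pos": joint angles; "joint_velocities": joint speeds; "effort": joint torques, N m; "eef_pos": TCP position; "ee_rot": TCP orientation; "wrist_force": force on the tool from outside, world axes, zero at the start; "torque": the same for the moment, N m; "gripper_width": finger opening in mm; "grasp_force": force on a finger pad.
Only numpy, scipy, OpenCV 4.12 (cv2) and the standard library are available. Lean on these libraries where they do the work, as an engineer would, in place of code of your own. Each camera call takes 0.05 s, during which the arm holds its last target. There are 200 camera calls.

## Task

Stand the pepper mill aside, upright on the worktop, so that the marble slab is free; then walk the tall oil tin up onto the slab the way one moves a heavy can: hold it by its handle, tip it onto one of its narrow ends, swing the raised end forward, set it down, then do the same with the other end. Step one end up onto the slab and set it down while the other end still stands on the worktop, then bring the other end up; never lift the whole tin clear of what it stands on or topple it. Leave it upright and square to the slab with all four feet on the marble, let go, and do not disturb the onion or the salt shaker.

Things in the scene. Friction and masses are not known exactly. Their poses are not given: they have to be found in the camera images.
- oil_tin: Tall oil tin, dark green with cream band, gold seams and emblem, yellow cap on top near its +y end; bottom-heavy, 0.7 to 0.95 kg. Body 84 (own x) x 160 (own y) x 198 mm high with feet, too wide to grip. Ends: the narrow sides at +y (left), -y (right). Origin: middle of the underside, at foot level. Starts on the robot's side of the slab, 15 to 80 mm short of it, up to 17 degrees out of line.
- tin_handle (a point): middle of the black handle on top, on the tin's axis, 235 mm above its underside, axes as the tin's: a rigid level bar, 14 x 14 mm square, 88 mm long along the tin's y, on posts at y = +-40 mm (72 mm free between them, 30 mm free under the bar). Grip it from above, fingers closing along the tin's x.
- foot_left_near (a point): lowest point of the left (cap end), near foot, at (-32, +68, 0) mm in the tin's frame; a black rubber dome (11 mm radius sphere) standing 9 mm out of the flat bottom; grips with a friction of about 1
- foot_left_far (a point): lowest point of the left (cap end), far foot, at (+32, +68, 0) mm in the tin's frame; a black rubber dome (11 mm radius sphere) standing 9 mm out of the flat bottom; grips with a friction of about 1
- foot_right_near (a point): lowest point of the right, near foot, at (-32, -68, 0) mm in the tin's frame; a black rubber dome (11 mm radius sphere) standing 9 mm out of the flat bottom; grips with a friction of about 1
- foot_right_far (a point): lowest point of the right, far foot, at (+32, -68, 0) mm in the tin's frame; a black rubber dome (11 mm radius sphere) standing 9 mm out of the flat bottom; grips with a friction of about 1
- slab: White marble slab with a drip groove round its border, on the worktop behind the tin; it does not move. 150 mm (own x) by 210 mm (own y), 8 mm thick, flat top, upright sides. Origin: centre of its underside, on the worktop (z = 0); x points away from the robot, turned up to 15 degrees.
- pepper_mill: dark wooden pepper mill on the slab, round, 170 mm high, 0.18 kg; body up to 58 mm across, head 48 mm across from 123 to 159 mm above its underside: grip it there. Origin: centre of its underside, z up. To be stood on the worktop, which beside the slab (x 0.40 to 0.62) is bare from y = -0.35 (sink) to +0.16; an air fryer 0.37 m high stands at x > 0.54, y > 0.13.
- onion: onion, 82 x 83 x 94 mm, on the left; origin at its underside; leave alone
- salt_shaker: salt shaker of clear glass with a pale grey top, 44 x 44 x 90 mm, on the right; origin at the centre of its underside; leave alone

How it is judged:
By the outcome, as a careful person would: the job done as asked, in the order asked, and still so for the second after the job is handed in, with the robot touching nothing.
It also fails if it takes over 64 s, if anything falls off the work surface, if the arm or the gripper's body presses on something with over 40 N, if the wrist force passes 120 N, or if a joint passes its speed limit or range.

## Working session

There is one attempt and no reset: what is moved stays moved. The work goes in short steps, Python scripts to look and compute and a shell command to move; the robot and the scene stay as the last step left them, time stands still between calls to the robot, and variables do not carry over. Pictures are saved under pics/ and viewed, at most 13 in all, crops included, and the job is handed in when it is done.

```bash
ls; mkdir -p pics
cat > look.py <<'E'
import cv2,sys
from plant import r, cams, order
def snap(n,f):
    d=cams.get_image(n); cv2.imwrite('pics/'+f,d['color']); return d
E
python3 - <<'E'
from look import *
import numpy as np,pickle
D={}
for n in ['scene','side','wrist']:
    D[n]=snap(n,n+'0.png'); print(n,D[n]['fovy'],D[n]['cx'],D[n]['cy'],np.round(D[n]['extrinsics'],3).tolist())
pickle.dump(D,open('d0.pkl','wb'))
o=r.get_obs();print(r.pinch_z,o['time'],o['eef_pos'],o['ee_rot'],o['gripper_width'])
E
```

```text
inch.py
pics
plant.py
scene 53.61836304521793 314.4649909115989 237.03995024931413 [[0.82, -0.573, 0.012, -477.884], [-0.419, -0.614, -0.67, 287.264], [0.391, 0.544, -0.743, 1106.617], [0.0, 0.0, 0.0, 1.0]]
side 56.04750619895739 320.644269845304 235.1927836261678 [[0.998, -0.063, -0.009, -524.645], [-0.04, -0.522, -0.852, 125.758], [0.049, 0.85, -0.524, 1206.721], [0.0, 0.0, 0.0, 1.0]]
wrist 65.70646984690485 325.1096615641183 243.99847890257757 [[1.0, 0.001, -0.002, -623.394], [0.001, -0.958, 0.287, -36.848], [-0.002, -0.287, -0.958, 378.995], [0.0, 0.0, 0.0, 1.0]]
18.700000000000003 0.15 [ 6.24633602e+02 -9.60747037e-03  2.30667840e+02] [-3.93867528e-04  7.07094270e-01  7.07119045e-01 -4.39992819e-04] 85.33727473956937
```

View pics/scene0.png

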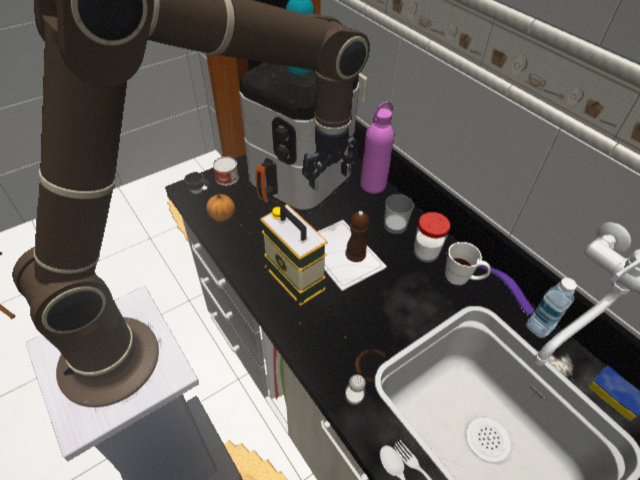

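View pics/side0.png

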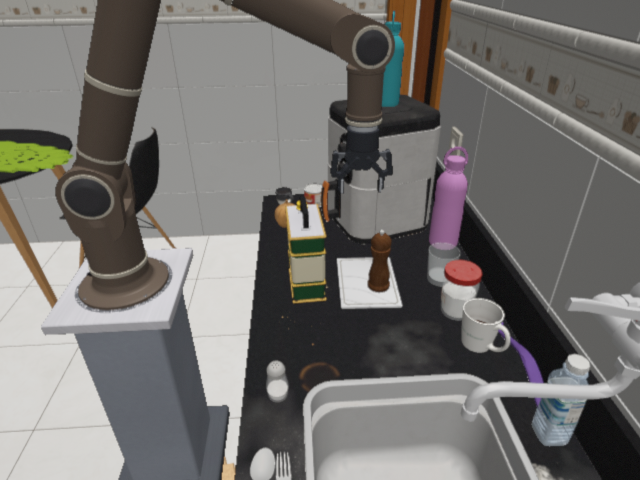

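View pics/wrist0.png

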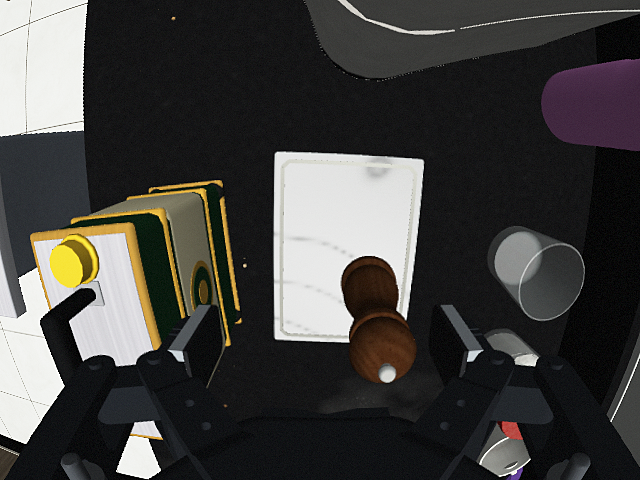

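The three views show the tin (cap at scene (279,211), wrist (74,260)), the slab (wrist corners about (275,152), (423,159) and (275,340)) and the mill, with its knob at wrist (387,373). Next I'll measure by masks and make an enlarged crop of the tin's top.

```bash
cat > geo.py <<'E'
import numpy as np,cv2,pickle
def ray(d,name,uv):
    uv=np.atleast_2d(np.array(uv,float)); f=240/np.tan(np.radians(d['fovy']/2))
    p=uv-[d['cx'],d['cy']]
    if name=='wrist':
        rr=np.linalg.norm(p,axis=1,keepdims=True); th=rr/f
        v=np.hstack([p/np.maximum(rr,1e-9)*np.sin(th),np.cos(th)])
    else: v=np.hstack([p/f,np.ones((len(p),1))])
    E=d['extrinsics'];R=E[:3,:3]
    v=v@R; return -R.T@E[:3,3], v/np.linalg.norm(v,axis=1,keepdims=True)
def onz(d,name,uv,z):
    c,v=ray(d,name,uv); return c+v*((z-c[2])/v[:,2])[:,None]
def tri(obs):
    A=np.zeros((3,3));b=np.zeros(3);L=[]
    for d,n,uv in obs:
        c,v=ray(d,n,uv);v=v[0];P=np.eye(3)-np.outer(v,v);A+=P;b+=P@c;L.append((c,P))
    x=np.linalg.solve(A,b); return x,[round(float(np.linalg.norm(P@(x-c))),1) for c,P in L]
def comp(m,seed=None,rect=None):
    m=m.astype(np.uint8)
    if rect: 
        k=np.zeros_like(m);x0,y0,x1,y1=rect;k[y0:y1,x0:x1]=1;m=m*k
    n,l,s,c=cv2.connectedComponentsWithStats(m)
    i=1+np.argmax(s[1:,4]); return l==i,c[i],s[i]
E
python3 - <<'E'
from geo import *
D=pickle.load(open('d0.pkl','rb'))
hsv={n:cv2.cvtColor(D[n]['color'],cv2.COLOR_BGR2HSV) for n in D}
def rng(n,a,b): return cv2.inRange(hsv[n],a,b)>0
# slab
for n,rc in [('wrist',(265,140,435,350)),('side',(330,250,410,312)),('scene',(300,215,392,295))]:
    m,c,s=comp(rng(n,(0,0,130),(180,60,255)),rect=rc)
    P=onz(D[n],n,np.argwhere(m)[:,::-1],8)[:,:2].astype(np.float32)
    print(n,'slab',s,cv2.minAreaRect(P))
# cap
o=[]
for n,rc in [('wrist',(40,225,110,295)),('scene',(268,200,290,220)),('side',(285,195,303,215))]:
    m,c,s=comp(rng(n,(24,150,120),(34,255,255)),rect=rc);print(n,c,s);o.append((D[n],n,c))
print('cap',tri(o))
# mill
for n,rc in [('wrist',(375,360,400,385)),('scene',(350,205,372,220)),('side',(372,225,392,240))]:
    m,c,s=comp(rng(n,(0,0,120),(180,70,255)),rect=rc);print(n,'knob',c,s)
for n,rc in [('scene',(340,205,375,270)),('side',(360,225,400,300))]:
    m,c,s=comp(rng(n,(0,90,20),(18,255,140)),rect=rc);print(n,'mill',c,s)
a=cv2.resize(D['scene']['color'][195:265,250:340],None,fx=4,fy=4,interpolation=2)
b=cv2.resize(D['side']['color'][190:260,275:400],None,fx=3.5,fy=4,interpolation=2)
cv2.imwrite('pics/c0.png',np.hstack([a,b]))
E
```

```text
wrist slab [  274   152   150   191 22064] ((643.5899047851562, -47.729270935058594), (208.55410766601562, 148.5279998779297), 87.65595245361328)
side slab [ 337  257   65   52 2241] ((645.1190185546875, -51.503517150878906), (215.4845428466797, 150.70799255371094), 87.64857482910156)
scene slab [ 300  218   86   72 2591] ((629.5296630859375, -13.058975219726562), (282.38421630859375, 179.649169921875), 87.61897277832031)
wrist [ 65.72509579 265.84770115] [  50  245   33   43 1044]
scene [275.890625 211.765625] [272 207   8  12  64]
side [298.23809524 204.61904762] [297 201   3   9  21]
cap (array([474.59091926,  12.12622785, 208.70484764]), [1.9, 2.3, 2.7])
wrist knob [387.33649289 374.19905213] [379 366  17  17 211]
scene knob [360.4 212.6] [359 211   4   4  15]
side knob [381.74853801 229.02339181] [372 225  20  11 171]
scene mill [357.60741688 236.52557545] [346 212  24  49 782]
side mill [379.6969697  262.04141414] [369 233  23  58 990]
```

View pics/c0.png

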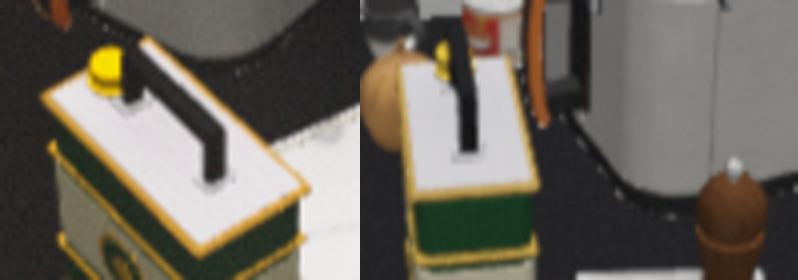

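The crop shows the tin's top corners and the handle bar clearly, and I can read corners at scene (260,219), (287,205), (327,242), (300,258) and side (286,206), (318,204), (326,237), (291,239).

Run:
```python
from geo import *
D=pickle.load(open('d0.pkl','rb'))
S=lambda n,uv:(D[n],n,uv)
print('knob',tri([S('wrist',(387.3,374.2)),S('scene',(360.5,212.5)),S('side',(381.6,231.5))]))
sc=[(260,218.75),(286.75,205),(327,242),(300,258)]; si=[(286.4,206.25),(318.4,204.3),(325.9,237),(290.7,238.75)]; w=[(31,233),(130,223),None,None]
P=[]
for a,b,c in zip(sc,si,w):
    o=[S('scene',a),S('side',b)]+([S('wrist',c)] if c else [])
    x,e=tri(o);P.append(x);print(np.round(x,1),e)
P=np.array(P);print('centre',P.mean(0))
print('sides',[round(float(np.linalg.norm(P[i]-P[(i+1)%4])),1) for i in range(4)])
for i,j in [(0,1),(3,2),(3,0),(2,1)]:
    v=P[j]-P[i];print(i,j,np.degrees(np.arctan2(v[1],v[0])))
# handle bar ends via sight: corner outer ends
bs=lambda x,y:(250+x/4,195+y/4)
bd=lambda x,y:(275+(x-360)/3.5,190+y/4)
print('bar near end',tri([S('scene',bs(213,133)),S('side',bd(466,85))]))
print('bar far end',tri([S('scene',bs(137,58)),S('side',bd(456,28))]))
```

```text
knob (array([667.53377768, -76.62036656, 173.29801978]), [2.6, 1.0, 1.6])
[440.   28.  195.9] [1.4, 1.7, 0.7]
[520.4  32.5 195.6] [2.2, 3.3, 1.6]
[ 531.4 -121.2  191.4] [0.6, 0.6]
[ 451.2 -128.1  194.8] [0.7, 0.7]
centre [485.74344782 -47.18860714 194.44196691]
sides [80.5, 154.2, 80.6, 156.5]
0 1 3.235827539696541
3 2 4.936720545034896
3 0 94.08587267343198
2 1 94.08278971717095
bar near end (array([485.36648193, -92.34227332, 243.03496521]), [2.5, 2.5])
bar far end (array([481.53087249, -18.51447193, 242.86909114]), [1.7, 1.7])
```

```bash
python3 - <<'E'
from geo import *
D=pickle.load(open('d0.pkl','rb'))
S=lambda n,uv:(D[n],n,uv)
print('salt base',onz(D['scene'],'scene',(355,400),0),onz(D['side'],'side',(279,396),0))
for n in ['scene','side']:
    E=D[n]['extrinsics'];f=240/np.tan(np.radians(D[n]['fovy']/2))
    for p in [(600,-255,0),(600,-255,170),(668,-77,8),(668,-77,170)]:
        q=E[:3,:3]@p+E[:3,3];print(n,p,q[:2]/q[2]*f+[D[n]['cx'],D[n]['cy']])
E
python3 inch.py '[[-40, 20, 0, 0], [-77, 43, 20, 0], [-77, 43, 70, 0], [-77, 43, 111, 0], [-77, 43, 111, 0]]' -
```

```text
salt base [[ 4.12518147e+02 -4.00533373e+02  1.13686838e-13]] [[ 418.43039664 -398.18428064    0.        ]]
scene (600, -255, 0) [377.6393355  313.08679162]
scene (600, -255, 170) [385.97177064 271.77878676]
scene (668, -77, 8) [355.4335234 254.8596797]
scene (668, -77, 170) [360.33049572 213.70446936]
side (600, -255, 0) [360.53175819 339.05423737]
side (600, -255, 170) [363.62687384 278.80108342]
side (668, -77, 8) [377.22649121 286.16054264]
side (668, -77, 170) [381.06137265 232.79268028]
time: 0.78
eef_pos: [665.3, -76.8, 116.5]
ee_rot: [-0.003, 0.707, 0.707, -0.002]
wrist_force: [-0.0, -0.3, 0.5]
gripper_width: 85.8
grasp_force: 0.0
```

```bash
python3 inch.py '[[0, 0, 0, 0], [0, 0, 0, 0], [0, 0, 0, 0], [0, 0, 0, 0], [0, 0, 0, 0], [0, 0, 0, 0]]' 0 && python3 inch.py '[[0, 0, -20, 0], [0, 0, -40, 0], [0, 0, -40, 0]]'
```

```text
time: 1.52
eef_pos: [669.2, -77.2, 123.2]
ee_rot: [0.001, 0.707, 0.707, 0.001]
wrist_force: [-0.8, 0.6, 5.2]
gripper_width: 46.7
grasp_force: 60.6
time: 1.9
eef_pos: [669.7, -77.1, 163.6]
ee_rot: [0.002, 0.707, 0.707, 0.002]
wrist_force: [-0.7, 0.7, -2.3]
gripper_width: 46.3
grasp_force: 61.7
```

```bash
python3 inch.py '[[-50, -10, 0, 0], [-100, -40, 0, 0], [-150, -60, 0, 0], [-178, -68, 0, 0], [-178, -68, 0, 0], [-178, -68, 20, 0], [-178, -68, 38, 0], [-178, -68, 44, 0], [-178, -68, 44, 0]]'; python3 inch.py '[[0, 0, 2, 0], [0, 0, 4, 0], [0, 0, 5, 0], [0, 0, 5, 0]]'
```

```text
time: 3.02
eef_pos: [600.1, -254.6, 116.1]
ee_rot: [-0.0, 0.707, 0.707, -0.0]
wrist_force: [-0.4, 0.2, -1.6]
gripper_width: 46.4
grasp_force: 62.1
time: 3.52
eef_pos: [600.8, -256.2, 115.1]
ee_rot: [0.002, 0.707, 0.707, 0.0]
wrist_force: [-6.2, 0.4, 21.0]
gripper_width: 46.5
grasp_force: 64.3
```

```bash
python3 inch.py '[[0, 0, -2, 0], [0, 0, -3, 0], [0, 0, -3, 0]]' && python3 inch.py '[[0, 0, 0, 0], [0, 0, 0, 0], [0, 0, 0, 0], [0, 0, 0, 0], [0, 0, -30, 0], [0, 0, -80, 0], [0, 0, -130, 0], [0, 0, -180, 0], [0, 0, -180, 0]]' 85
```

```text
time: 3.9
eef_pos: [600.5, -255.2, 115.2]
ee_rot: [0.001, 0.707, 0.707, 0.0]
wrist_force: [-2.2, -0.6, 8.5]
gripper_width: 46.2
grasp_force: 62.9
time: 5.03
eef_pos: [601.9, -255.8, 299.4]
ee_rot: [0.004, 0.707, 0.707, 0.002]
wrist_force: [0.6, -0.2, -1.1]
gripper_width: 85.4
grasp_force: 0.0
```

```bash
python3 inch.py '[[50, -20, 0, 0], [110, -60, 0, 0], [160, -90, 0, -0.05], [205, -112, 0, -0.07], [206, -115, 0, -0.07], [206, -115, 0, -0.07], [206, -115, 0, -0.07]]' -
python3 - <<'E'
from look import *
import pickle,numpy as np
D={n:snap(n,n+'1.png') for n in ['scene','side','wrist']}
pickle.dump(D,open('d1.pkl','wb'))
w=cv2.resize(D['wrist']['color'],(400,300))
s=cv2.resize(D['side']['color'][150:390,240:560],(400,300))
w2=cv2.resize(D['wrist']['color'][240:480,160:480],(800,600))
cv2.imwrite('pics/m1.png',w2);cv2.imwrite('pics/m2.png',np.hstack([w,s]))
E
```

```text
time: 5.9
eef_pos: [485.4, -50.4, 293.9]
ee_rot: [-0.0, 0.683, 0.731, -0.0]
wrist_force: [0.3, -0.7, 0.4]
gripper_width: 84.8
grasp_force: 0.0
```

View pics/m2.png

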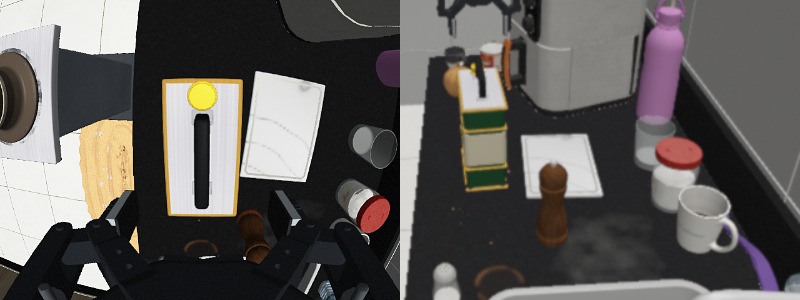

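The mill stands upright on the worktop and the slab is free. The wrist view shows the handle bar at about (323,182–335). Now I'll measure the bar, the tin's top and the slab there.

```bash
cat > meas.py <<'E'
from geo import *
SL=None
def slab(d,rc,z=8):
    h=cv2.cvtColor(d['color'],cv2.COLOR_BGR2HSV)
    m,c,s=comp(cv2.inRange(h,(0,0,130),(180,50,255)),rect=rc)
    return cv2.minAreaRect(onz(d,'wrist',np.argwhere(m)[:,::-1],z)[:,:2].astype(np.float32)),s
E
python3 - <<'E'
from meas import *
D=pickle.load(open('d1.pkl','rb'));d=D['wrist']
print(slab(d,(385,105,530,300)))
h=cv2.cvtColor(d['color'],cv2.COLOR_BGR2HSV)
m,c,s=comp(cv2.inRange(h,(0,0,0),(180,255,70)),rect=(295,175,350,340));print('bar px',s)
m[:max(0,s[1])]=0
print('bar',cv2.minAreaRect(onz(d,'wrist',np.argwhere(m)[:,::-1],242)[:,:2].astype(np.float32)))
# tin top: gold+white+.. fill
g=cv2.inRange(h,(12,80,60),(32,255,255))
m,c,s=comp(g,rect=(255,120,395,350));print('gold',s)
P=onz(d,'wrist',np.argwhere(m)[:,::-1],197)[:,:2].astype(np.float32);R=cv2.minAreaRect(P);print(R)
m,c,s=comp(cv2.inRange(h,(24,150,120),(34,255,255)),rect=(290,120,360,178))
print('cap',onz(d,'wrist',c,215))
E
```

```text
(((642.4144287109375, -48.184722900390625), (208.61923217773438, 148.88482666015625), 87.62696838378906), array([  385,   114,   136,   177, 18355], dtype=int32))
bar px [ 310  182   26  152 3544]
bar ((482.7863464355469, -45.36030197143555), (13.281397819519043, 89.5152587890625), 3.6707003116607666)
gold [ 259  125  130  222 5905]
((483.02825927734375, -48.759742736816406), (83.70016479492188, 159.32290649414062), 3.7264347076416016)
cap [[479.23448271  13.56690336 215.        ]]
```

```bash
python3 inch.py '[[3.5, -2.5, 40, 0], [3.5, -2.5, 70, 0], [3.5, -2.5, 76, 0], [3.5, -2.5, 76, 0], [3.5, -2.5, 76, 0]]' && python3 inch.py '[[0, 0, 0, 0], [0, 0, 0, 0], [0, 0, 0, 0], [0, 0, 0, 0], [0, 0, 0, 0], [0, 0, 0, 0]]' 0
```

```text
time: 6.68
eef_pos: [483.1, -45.8, 219.5]
ee_rot: [0.001, 0.682, 0.731, 0.001]
wrist_force: [-0.4, -0.1, -0.1]
gripper_width: 85.2
grasp_force: 0.0
time: 7.42
eef_pos: [482.6, -45.6, 218.5]
ee_rot: [0.0, 0.682, 0.731, 0.0]
wrist_force: [0.6, 0.1, 2.0]
gripper_width: 12.9
grasp_force: 60.6
```

```bash
python3 inch.py '[[-8, 0, -2, 0], [-16, 0, -4, 0], [-25, 0, -5.5, 0], [-25, 0, -5.5, 0]]'; python3 -c "
from look import *
import numpy as np
d=snap('side','side2.png');o=r.get_obs();print(o['torque'])
w=snap('wrist','wrist2.png')
cv2.imwrite('pics/m3.png',np.hstack([cv2.resize(d['color'][170:330,240:400],(400,400)),cv2.resize(w['color'],(400,400))]))"
```

```text
time: 7.92
eef_pos: [484.4, -70.3, 224.4]
ee_rot: [-0.0, 0.682, 0.731, 0.001]
wrist_force: [0.5, 4.6, 5.3]
gripper_width: 12.7
grasp_force: 61.2
[ 1.4510267  -0.06959495 -0.06493535]
```

View pics/m3.png

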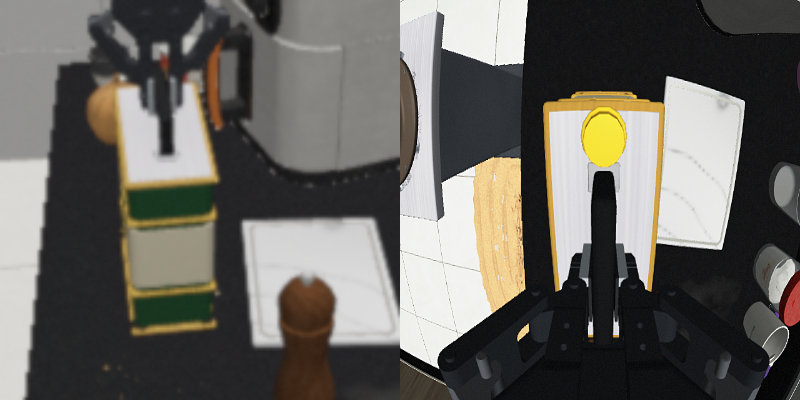

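The tin is tipped cleanly on its right end, left end raised. Next I'll swing the left end forward and set it down.

```bash
python3 inch.py '[[0, 3.5, 0, 0.08], [-0.5, 7, 0, 0.16], [-1, 10.5, 0, 0.24], [-2, 13.5, 0, 0.32], [-2, 13.5, 0, 0.32], [6, 16, 1, 0.32], [14, 19, 3, 0.32], [21, 21.5, 5, 0.32], [21.5, 21.5, 6, 0.32], [21.5, 21.5, 6, 0.32]]'
cat > tin.py <<'E'
# measure the tin's yaw & place from the wrist view while it is gripped: ridge=bar far part + gold rim
from look import *
from meas import *
import sys
d=snap('wrist',sys.argv[1]); pickle.dump(d,open('dw.pkl','wb'))
h=cv2.cvtColor(d['color'],cv2.COLOR_BGR2HSV)
z=float(sys.argv[2]) if len(sys.argv)>2 else 197
m,c,s=comp(cv2.inRange(h,(24,170,150),(34,255,255)))
print('cap',np.round(onz(d,'wrist',c,z+12),1),c)
w,c,s=comp(cv2.inRange(h,(100,0,120),(135,40,255))if 0 else cv2.inRange(h,(0,0,130),(180,50,255)),rect=(180,60,460,330)); print(s)
E
python3 tin.py w3.png; python3 -c "
from plant import r, cams, order
print(r.get_obs()['eef_pos'],r.get_obs()['ee_rot'])"
```

```text
time: 9.28
eef_pos: [504.3, -48.4, 219.1]
ee_rot: [0.001, 0.79, 0.613, 0.0]
wrist_force: [-1.9, -4.5, 5.6]
gripper_width: 12.7
grasp_force: 60.8
cap [[517.7   9.2 209. ]] [324.22193805 171.39386189]
[  241   143   167   187 19556]
[504.3313235  -48.34258811 219.06803474] [9.04663248e-04 7.89809236e-01 6.13351879e-01 1.55079871e-04]
```

View pics/w3.png

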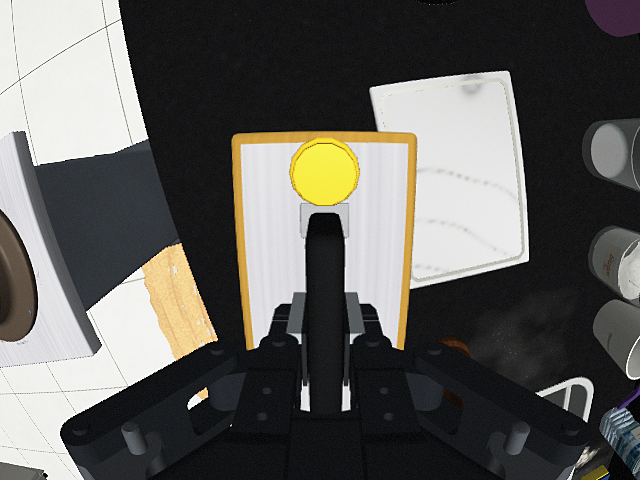

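```bash
python3 inch.py '[[9, 0, -2.5, 0], [18, 0, -5, 0], [27, 0, -6.5, 0], [35.5, 0, -7.5, 0], [35.5, 0, -7.5, 0]]' && python3 inch.py '[[0, 3, 0, -0.0925], [0.6, 6, 0, -0.185], [1.2, 9, 0, -0.2775], [2.2, 11.8, 0, -0.37], [3.4, 14.5, 0, -0.4625], [5, 17, 0, -0.555], [6.6, 19.6, 0, -0.6475], [8.5, 22, 0, -0.74], [10.6, 24, 0, -0.8325], [13, 26, 0, -0.925], [13, 26, 0, -0.925]]'; python3 -c "
from look import *
import numpy as np
d=snap('side','side4.png');o=r.get_obs();print(o['torque'],o['wrist_force'])
w=snap('scene','scene4.png')
cv2.imwrite('pics/m4.png',np.hstack([cv2.resize(d['color'][170:330,260:420],(400,400)),cv2.resize(w['color'][190:310,250:400],(400,400))]))"
```

```text
time: 9.95
eef_pos: [512.8, -11.4, 224.9]
ee_rot: [-0.001, 0.789, 0.614, 0.0]
wrist_force: [0.0, 0.6, -9.1]
gripper_width: 12.3
grasp_force: 58.7
time: 11.32
eef_pos: [541.1, -7.1, 224.9]
ee_rot: [-0.0, 0.433, 0.901, -0.0]
wrist_force: [-0.5, -0.5, -8.7]
gripper_width: 12.5
grasp_force: 58.7
[-0.03632272  0.18609    -0.01381242] [-1.42162218 -0.54957078 -8.64415853]
```

View pics/m4.png

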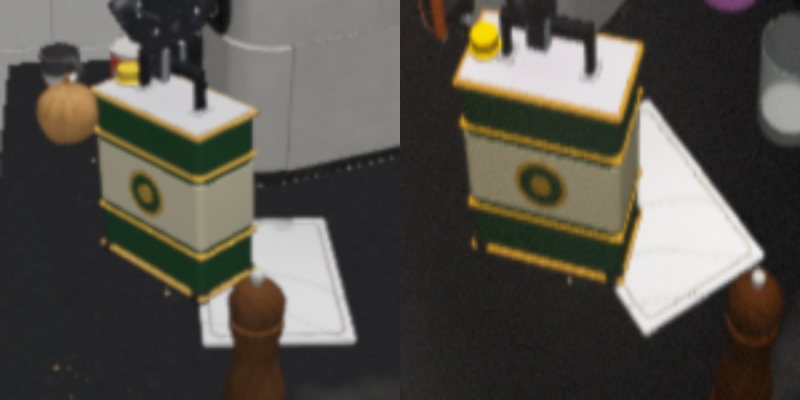

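The picture shows the tin swung with its right end over the slab's near edge. But the −9 N at the wrist means I'm carrying nearly all its weight, so I'll lower until the left feet bear again.

```bash
for i in 1 2; do python3 inch.py '[[0, 0, 1, 0], [0, 0, 1, 0]]' | egrep 'pos|force'; done
```

```text
eef_pos: [541.0, -7.2, 224.2]
wrist_force: [-0.4, -0.7, -9.3]
grasp_force: 58.6
eef_pos: [541.1, -7.1, 223.2]
wrist_force: [-1.0, -0.9, -9.5]
grasp_force: 58.6
```

Run:
```python
from geo import *
# tilt check: top-face corners from scene4+side4 crops (crop px -> image px)
from look import r, cams, order
D=pickle.load(open('d1.pkl','rb'))
S=lambda x,y:(D['scene'],'scene',(250+x*150/400,190+y*120/400))
T=lambda x,y:(D['side'],'side',(260+x*.4,170+y*.4))
for a,b,c in [('near-right top',S(628,118),T(200,138)),('far-right top',S(640+0,42),T(257,112)),('near-left top',S(455,82),T(95,88)),('near-right bottom',S(618,282),T(203,300)),('near-left bottom',S(472,247),T(103,242))]:
    b=(b[0],b[1],(b[2][0]-150,b[2][1])) # right half of montage
    x,e=tri([b,c]);print(a,np.round(x,1),e)
```

```text
near-right top [ 565.5 -106.2  213.1] [0.3, 0.3]
far-right top [627.8 -42.  202.2] [0.4, 0.4]
near-left top [469.4  26.6 196.6] [2.7, 2.7]
near-right bottom [570.4 -99.3  17. ] [2.0, 2.0]
near-left bottom [471.9  17.9  10.5] [2.1, 2.1]
```

```bash
for i in 1 2 3; do python3 inch.py '[[0, 0, 1, 0], [0, 0, 1, 0]]' | egrep 'pos|force'; done
```

```text
eef_pos: [541.2, -6.9, 222.6]
wrist_force: [-1.1, 0.8, -6.0]
grasp_force: 59.1
eef_pos: [541.4, -6.6, 222.3]
wrist_force: [-4.6, 2.7, 4.1]
grasp_force: 60.5
eef_pos: [541.7, -6.3, 222.2]
wrist_force: [-6.4, 3.2, 11.2]
grasp_force: 61.4
```

```bash
python3 inch.py '[[4, 0, 0, 0], [8, 0, -0.5, 0], [8, 0, -0.5, 0]]' | egrep 'pos|force'; python3 inch.py '[[4, 0, -0.7, 0], [8, 0, -1.4, 0], [8, 0, -1.4, 0]]' | egrep 'pos|force'
```

```text
eef_pos: [538.5, -2.9, 222.7]
wrist_force: [1.4, -4.3, 6.4]
grasp_force: 60.8
eef_pos: [533.6, 3.2, 224.0]
wrist_force: [2.4, -5.5, 4.3]
grasp_force: 60.7
```

```bash
python3 inch.py '[[3, 0, -0.4, 0], [6, 0, -0.8, 0], [6, 0, -0.8, 0]]' | egrep 'pos|force'; python3 inch.py '[[0, -3, 0, 0.1], [0.6, -6.3, 0, 0.2], [1.4, -9.4, 0, 0.3], [1.4, -9.4, 0, 0.3]]' | egrep 'pos|rot|force'
```

```text
eef_pos: [529.8, 8.0, 224.9]
wrist_force: [1.7, -3.9, 5.4]
grasp_force: 60.9
eef_pos: [519.9, 4.5, 223.7]
ee_rot: [0.001, 0.563, 0.826, 0.0]
wrist_force: [-0.2, -2.8, 4.2]
grasp_force: 60.6
```

```bash
python3 inch.py '[[0, -3, 0, 0.1], [0.6, -6.3, 0, 0.2], [1.4, -9.4, 0, 0.3], [1.4, -9.4, 0, 0.3]]' | egrep 'pos|rot|force'
cat > st.py <<'E'
# tin state from the tool pose + tilt: python3 st.py theta_deg(+ = tipped onto left)
import sys,numpy as np
from plant import r, cams, order
o=r.get_obs();q=o['ee_rot'];a=2*np.degrees(np.arctan2(q[2],q[1]));yaw=a-90
t=np.radians(float(sys.argv[1]));c,s=np.cos(t),np.sin(t)
ax=np.array([np.cos(np.radians(a)),np.sin(np.radians(a))])
h=o['eef_pos'][:2]
R=np.radians(-2.35);ex=np.array([np.cos(R),np.sin(R)]);ey=np.array([-ex[1],ex[0]])
for n,y in [('left',68),('right',-68)]:
    p=h+ax*(y*c-235*s)-np.array([643,-48.5]); print(n,'u %.1f v %.1f'%(p@ex+75,p@ey))
print('rel yaw %.1f'%(yaw+2.35),'F',np.round(o['wrist_force'],1),'T',np.round(o['torque'],2),'t',o['time'])
E
python3 st.py 8
python3 -c "
from look import *
import numpy as np
d=snap('side','side5.png')
w=snap('scene','scene5.png')
cv2.imwrite('pics/m5.png',np.hstack([cv2.resize(d['color'][170:330,260:420],(400,400)),cv2.resize(w['color'][190:310,250:400],(400,400))]))"
```

```text
eef_pos: [509.7, 3.4, 222.8]
ee_rot: [-0.0, 0.679, 0.734, -0.0]
wrist_force: [-2.0, 0.2, -1.3]
grasp_force: 59.8
left u -64.4 v 80.8
right u -48.5 v -53.0
rel yaw 6.8 F [-2.   0.2 -1.3] T [0.37 0.62 0.15] t 14.8
```

View pics/m5.png

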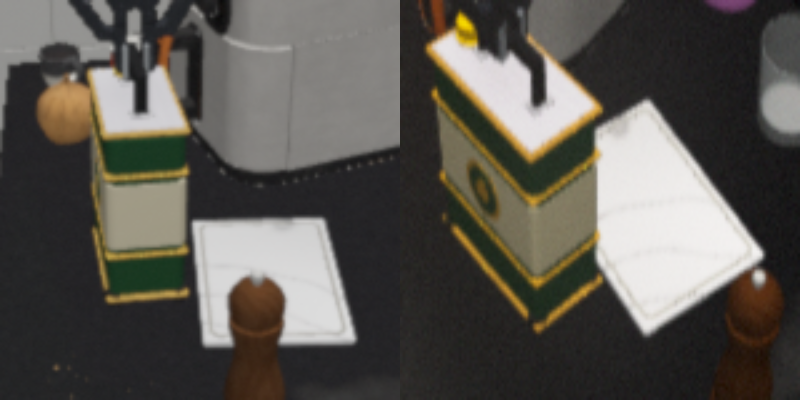

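Both views show the tin tipped on its left end, with the right end back in front of the slab's near edge. Now I'll set it down.

```bash
python3 inch.py '[[-9, 0, 0.5, 0], [-18, 0, 1.5, 0], [-26, 0, 3, 0], [-26, 0, 3, 0]]' | egrep 'pos|force'; python3 inch.py '[[-5, 0, 1, 0], [-9, 0, 2, 0], [-9, 0, 2, 0]]' | egrep 'pos|force'; python3 st.py 0; python3 tin.py w6.png
```

```text
eef_pos: [511.8, -23.8, 219.6]
wrist_force: [-0.2, 1.1, -7.0]
grasp_force: 58.7
eef_pos: [513.7, -30.4, 219.8]
wrist_force: [-2.5, 6.4, 4.7]
grasp_force: 60.3
left u -62.8 v 80.4
right u -46.9 v -54.7
rel yaw 6.7 F [-2.5  6.4  4.7] T [1.71 0.6  0.12] t 15.775
cap [[508.4  28.7 209. ]] [324.66142175 171.14470357]
[  240   142   169   188 19670]
```

```bash
python3 inch.py '[[-8, 0, -1, 0], [-16, 0, -3, 0], [-25, 0, -4.5, 0], [-25, 0, -4.5, 0]]' | egrep 'pos|force'; python3 inch.py '[[-5, 0, -0.7, 0], [-10, 0, -1.2, 0], [-10, 0, -1.2, 0]]' | egrep 'pos|force'; python3 st.py -8.5
```

```text
eef_pos: [516.1, -56.0, 225.3]
wrist_force: [-3.6, 5.0, 9.1]
grasp_force: 61.7
eef_pos: [516.9, -65.6, 226.7]
wrist_force: [-3.5, 6.5, 11.5]
grasp_force: 62.3
left u -62.2 v 79.0
right u -46.5 v -54.6
rel yaw 6.7 F [-3.5  6.5 11.5] T [1.75 0.9  0.11] t 16.7
```

```bash
python3 inch.py '[[0, 3.4, -0.3, 0.105], [-0.7, 6.9, -0.5, 0.21], [-1.6, 10.2, -0.5, 0.314], [-3, 13.4, -0.5, 0.419], [-3, 13.4, -0.5, 0.419]]' | egrep 'pos|force'; python3 st.py -8.5
```

```text
eef_pos: [531.8, -66.8, 227.9]
wrist_force: [-1.7, 6.6, 14.6]
grasp_force: 62.9
left u -5.0 v 74.5
right u -45.0 v -53.9
rel yaw -17.3 F [-1.7  6.6 14.6] T [1.9  0.46 0.08] t 17.325
```

```bash
python3 inch.py '[[0, 3.4, -0.3, 0.105], [-0.7, 6.9, -0.6, 0.21], [-1.6, 10.2, -0.8, 0.314], [-3, 13.6, -0.8, 0.43], [-3, 13.6, -0.8, 0.43]]' | egrep 'pos|force'; python3 st.py -8.5;python3 -c "
from look import *
import numpy as np
d=snap('side','side7.png')
w=snap('scene','scene7.png')
cv2.imwrite('pics/m7.png',np.hstack([cv2.resize(d['color'][170:330,260:420],(400,400)),cv2.resize(w['color'][190:310,250:400],(400,400))]))"
```

```text
eef_pos: [544.4, -74.2, 229.2]
wrist_force: [0.2, 7.9, 15.6]
grasp_force: 64.1
left u 45.7 v 46.1
right u -44.2 v -53.9
rel yaw -42.0 F [ 0.2  7.9 15.6] T [ 2.18 -0.1   0.  ] t 17.95
```

View pics/m7.png

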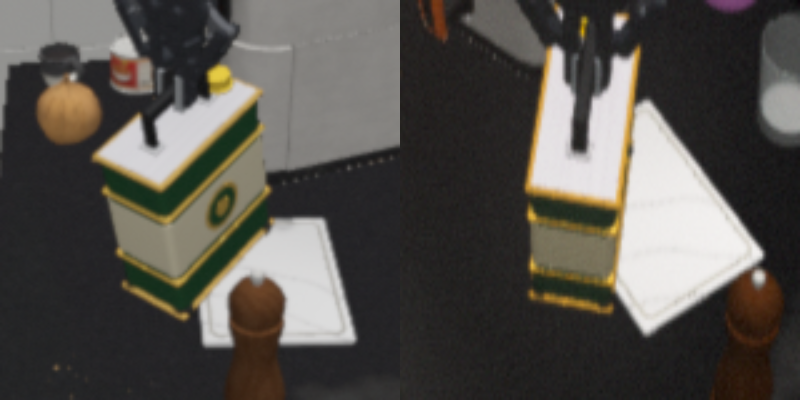

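The tin stands on its right end and the left end is well over the marble. Setting the left end down there.

```bash
python3 inch.py '[[7, 0, 0.8, 0], [14, 0, 2, 0], [20, 0, 3, 0], [20, 0, 3, 0]]' | egrep 'pos|force'; python3 inch.py '[[2, 0, 0.7, 0], [2, 0, 0.7, 0], [2, 0, 0.7, 0]]' | egrep 'pos|force'; python3 st.py -3.4
```

```text
eef_pos: [558.2, -60.0, 226.8]
wrist_force: [-0.7, 5.4, 20.7]
grasp_force: 64.9
eef_pos: [559.7, -59.0, 226.5]
wrist_force: [-0.8, 5.6, 21.1]
grasp_force: 65.2
left u 46.8 v 47.0
right u -43.8 v -54.1
rel yaw -41.9 F [-0.8  5.6 21.1] T [ 1.1   0.82 -0.07] t 18.925
```

```bash
for k in 1 2; do python3 inch.py '[[3, 0, 0, 0], [3, 0, 0, 0], [3, 0, 0, 0]]' | egrep 'pos|force'; done; python3 -c "
from plant import r, cams, order
print(r.get_obs()['torque'])"; python3 tin.py w8.png
python3 - <<'E'
from look import *
import numpy as np
d=snap('side','side8.png')
w=snap('scene','scene8.png')
cv2.imwrite('pics/m8.png',np.hstack([cv2.resize(d['color'][170:330,260:420],(400,400)),cv2.resize(w['color'][190:310,250:400],(400,400))]))
E
```

```text
eef_pos: [561.5, -56.9, 226.1]
wrist_force: [-1.3, 5.3, 19.6]
grasp_force: 64.9
eef_pos: [563.1, -54.9, 225.6]
wrist_force: [-1.0, 5.4, 16.8]
grasp_force: 64.6
[ 0.92437203  0.92534077 -0.13654239]
cap [[605.   -8.6 209. ]] [322.29586984 160.86458073]
[  232   128   179   202 21758]
```

View pics/m8.png

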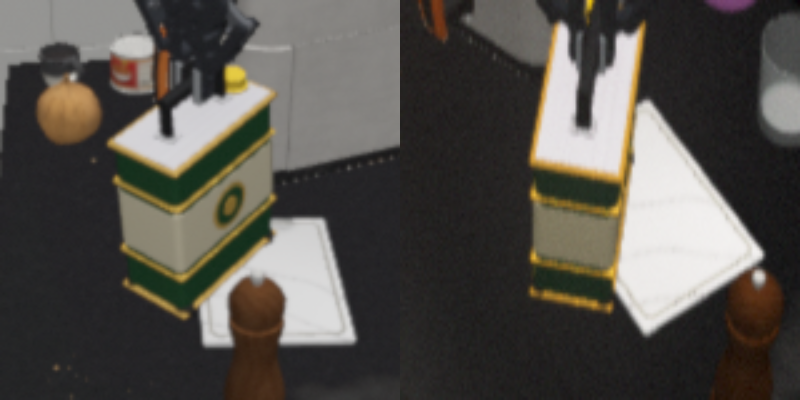

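```bash
cat > tilt.py <<'E'
from geo import *
D=pickle.load(open('d1.pkl','rb'))
def pt(sx,sy,tx,ty): return tri([(D['scene'],'scene',(250+(sx-400)*150/400,190+sy*.3)),(D['side'],'side',(260+tx*.4,170+ty*.4))])
E
python3 - <<'E'
from tilt import *
for n,a in [('m7 r+x',(613,203,163,188)),('m7 l+x',(637,45,261,92)),('m7 bottom r+x',(612,308,187,317)),('m8 r+x',(618,177,178,176)),('m8 l+x',(645,25,273,93)),('m8 r-x',(530,160,108,143)),('m8 bottom r+x',(611,307,187,317))]:
    x,e=pt(*a);print(n,np.round(x,1),e)
for f in ['wrist2.png','w3.png','w6.png','w8.png']:
    h=cv2.cvtColor(cv2.imread('pics/'+f),cv2.COLOR_BGR2HSV)
    m,c,s=comp(cv2.inRange(h,(24,170,150),(34,255,255)));print(f,np.round(c,1),s)
E
```

```text
m7 r+x [ 527.9 -138.5  179.8] [1.4, 1.4]
m7 l+x [622.7 -50.1 220.5] [9.5, 9.5]
m7 bottom r+x [ 553.8 -111.7    7.1] [0.9, 0.9]
m8 r+x [ 543.1 -124.6  183.6] [0.9, 0.9]
m8 l+x [640.  -36.3 215.1] [4.9, 4.9]
m8 r-x [481.6 -76.6 194.3] [0.4, 0.4]
m8 bottom r+x [ 554.2 -109.5    5.4] [0.7, 0.7]
wrist2.png [326.2 164.3] [ 290  128   73   72 3828]
w3.png [324.2 171.4] [ 289  138   71   68 3519]
w6.png [324.7 171.1] [ 289  137   71   68 3559]
w8.png [322.3 160.9] [ 285  124   75   74 3995]
```

Triangulating the tin's right edge shows it still leaning about 6–7°, so the left end is still above the marble. Continuing the set-down.

```bash
python3 inch.py '[[4, 0, 0.5, 0], [7, 0, 1, 0], [7, 0, 1, 0]]' | egrep 'pos|force';python3 tin.py w9.png | head -1; python3 inch.py '[[3, 0, 0.7, 0], [5, 0, 1.2, 0], [5, 0, 1.2, 0]]' | egrep 'pos|force'; python3 tin.py w10.png | head -1;  python3 st.py -3.4
```

```text
eef_pos: [567.9, -49.7, 224.1]
wrist_force: [-1.2, 4.4, 14.2]
grasp_force: 64.5
cap [[609.5  -3.7 209. ]] [322.25153218 162.16726251]
eef_pos: [571.5, -46.0, 223.0]
wrist_force: [-0.7, 5.8, 14.3]
grasp_force: 64.6
cap [[ 6.128e+02 -4.000e-01  2.090e+02]] [322.32770709 163.40431057]
left u 58.1 v 60.4
right u -32.6 v -40.7
rel yaw -41.9 F [ 0.5  4.5 13.5] T [ 0.99  0.57 -0.11] t 20.675
```

```bash
python3 inch.py '[[3, 0, 0.7, 0], [5, 0, 1.2, 0], [5, 0, 1.2, 0]]' | egrep 'pos|force';python3 tin.py w11.png | head -1; python3 inch.py '[[3, 0, 0.8, 0], [5, 0, 1.5, 0], [5, 0, 1.5, 0]]' | egrep 'pos|force'; python3 tin.py w12.png | head -1;  python3 st.py -3.4
```

```text
eef_pos: [574.5, -43.2, 222.1]
wrist_force: [-1.7, 4.4, 16.9]
grasp_force: 65.1
cap [[615.6   2.1 209. ]] [322.44576405 164.42808129]
eef_pos: [576.4, -43.1, 222.1]
wrist_force: [-13.7, -3.6, 31.6]
grasp_force: 67.5
cap [[617.3   2.3 209. ]] [321.64398734 164.6653481 ]
left u 63.1 v 63.4
right u -27.9 v -37.3
rel yaw -42.1 F [-12.5  -4.   32.1] T [-0.82  3.43 -0.02] t 21.525
```

Left feet are now on the marble, since the lateral force reversed. I'll ease the press, then tip onto the left end with force checks.

```bash
python3 inch.py '[[-1, 0, -1.5, 0], [-1, 0, -1.5, 0]]' | egrep 'pos|force'; python3 inch.py '[[5, 0, -1.5, 0], [10, 0, -3, 0], [10, 0, -3, 0]]' | egrep 'pos|force';python3 inch.py '[[5, 0, -1.3, 0], [10, 0, -2.7, 0], [10, 0, -2.7, 0]]' | egrep 'pos|force'; python3 tin.py w13.png | head -1
```

```text
eef_pos: [575.5, -42.9, 222.1]
wrist_force: [-8.2, -2.1, 21.8]
grasp_force: 65.8
eef_pos: [582.0, -36.3, 224.5]
wrist_force: [-10.6, -4.0, 18.8]
grasp_force: 65.8
eef_pos: [589.1, -28.7, 227.0]
wrist_force: [-8.9, -1.9, 17.5]
grasp_force: 65.9
cap [[627.6  14.1 209. ]] [321.89599318 171.79624893]
```

```bash
python3 inch.py '[[5, 0, -1.5, 0], [12, 0, -3.2, 0], [12, 0, -3.2, 0]]' | egrep 'pos|force';python3 inch.py '[[6, 0, -1.5, 0], [12, 0, -2.7, 0], [12, 0, -2.7, 0]]' | egrep 'pos|force'; python3 tin.py w14.png | head -1; python3 st.py 6
```

```text
eef_pos: [597.5, -19.5, 229.6]
wrist_force: [-6.8, -3.1, 11.8]
grasp_force: 65.6
eef_pos: [605.5, -10.9, 231.4]
wrist_force: [-6.6, -0.8, 8.7]
grasp_force: 65.2
cap [[640.3  25.6 209. ]] [326.28608515 186.74922118]
left u 64.7 v 67.8
right u -25.8 v -32.7
rel yaw -42.0 F [-6.1 -2.   8.5] T [-0.55  1.9  -0.04] t 23.375
```

```bash
python3 inch.py '[[0, 3.7, 0, -0.122], [1, 7.3, 0, -0.244], [2, 10.8, 0, -0.366], [2, 10.8, 0, -0.366]]' | egrep 'pos|force'; python3 tin.py w15.png | head -1; python3 st.py 10
```

```text
eef_pos: [615.2, -18.9, 232.2]
wrist_force: [-5.3, -4.4, 10.7]
grasp_force: 65.9
cap [[633.1  27.9 209. ]] [322.35961538 188.14903846]
left u 55.4 v 52.9
right u 7.1 v -72.0
rel yaw -21.1 F [-6.5 -2.6 11.2] T [-1.26  1.8   0.01] t 23.925
```

```bash
python3 inch.py '[[0, 3.7, 0, -0.122], [1, 7.3, 0, -0.244], [2, 10.8, 0, -0.368], [2, 10.8, 0, -0.368]]' | egrep 'pos|force'; python3 tin.py w16.png | head -1; python3 st.py 10
```

```text
eef_pos: [626.8, -22.0, 233.1]
wrist_force: [-4.5, -6.0, 13.8]
grasp_force: 67.1
cap [[624.7  28.4 209. ]] [317.27678571 188.0752551 ]
left u 57.6 v 52.0
right u 57.5 v -82.0
rel yaw -0.1 F [-4.5 -5.9 13.7] T [-1.66  1.41 -0.02] t 24.475
```

```bash
python3 inch.py '[[-7, 0, 0.8, 0], [-14, 0, 1.8, 0], [-20, 0, 3, 0], [-20, 0, 3, 0]]' | egrep 'pos|force'; python3 inch.py '[[-6, 0, 1.2, 0], [-12, 0, 2.5, 0], [-12, 0, 2.5, 0]]' | egrep 'pos|force'; python3 tin.py w17.png | head -1; python3 st.py 2
```

```text
eef_pos: [626.2, -40.6, 230.6]
wrist_force: [-4.5, -3.5, 15.9]
grasp_force: 67.3
eef_pos: [625.6, -53.1, 227.9]
wrist_force: [-4.5, -3.7, 15.3]
grasp_force: 67.8
cap [[625.2   2.3 209. ]] [320.38821328 178.15060804]
left u 57.9 v 54.7
right u 57.7 v -81.2
rel yaw -0.1 F [-3.2 -3.4 14.7] T [-0.28  1.31  0.16] t 25.4
```

```bash
python3 inch.py '[[-4, 0, 0.8, 0], [-8, 0, 1.8, 0], [-8, 0, 1.8, 0]]' | egrep 'pos|force'; python3 inch.py '[[-4, 0, 1, 0], [-6, 0, 1.6, 0], [-6, 0, 1.6, 0]]' | egrep 'pos|force'; python3 tin.py w18.png | head -1; python3 st.py 0
```

```text
eef_pos: [625.2, -60.9, 225.9]
wrist_force: [-4.7, -4.2, 14.3]
grasp_force: 67.9
eef_pos: [625.4, -64.7, 225.0]
wrist_force: [-4.2, 0.7, 16.8]
grasp_force: 68.5
cap [[625.1  -6.8 209. ]] [320.48644207 173.15201315]
left u 58.0 v 51.1
right u 58.1 v -84.9
rel yaw 0.1 F [-4.6 -0.4 16.9] T [0.66 1.31 0.09] t 26.2
```

```bash
python3 inch.py '[[-2, 0, 0.5, 0], [-3, 0, 1, 0], [-3, 0, 1, 0]]' | egrep 'pos|force'; python3 tin.py w19.png | head -1; python3 st.py 0
python3 - <<'E'
from look import *
from tilt import *
d=snap('side','side19.png'); w=snap('scene','scene19.png')
cv2.imwrite('pics/m19.png',np.hstack([cv2.resize(d['color'][170:330,280:440],(400,400)),cv2.resize(w['color'][170:290,270:420],(400,400))]))
E
```

```text
eef_pos: [625.9, -65.4, 225.0]
wrist_force: [-5.5, 4.5, 21.0]
grasp_force: 69.4
cap [[625.5  -7.4 209. ]] [320.42864969 173.14680909]
left u 58.4 v 50.5
right u 58.8 v -85.5
rel yaw 0.2 F [-5.9  5.4 22. ] T [1.67 1.49 0.02] t 26.625
```

View pics/m19.png

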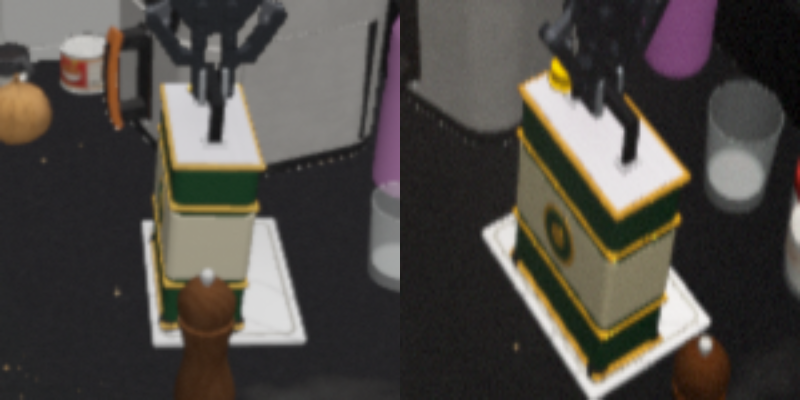

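The tin stands on the slab with feet visible at scene-crop (600,370), (657,335) and (515,258). Checking the foot margins.

```bash
python3 - <<'E'
from tilt import *
R=np.radians(-2.35);ex=np.array([np.cos(R),np.sin(R)]);ey=np.array([-ex[1],ex[0]])
def uv(p): q=p[:2]-[643,-48.5];return np.round([q@ex+75,q@ey],1)
for n,x,y in [('near right',600,373),('far right',658,338),('near left',515,262),('slab corner nr',595,397),('slab corner fr',710,322),('slab corner nl',483,234)]:
    print(n,uv(onz(D['scene'],'scene',(270+(x-400)*.375,170+y*.3),8)[0]))
E
python3 inch.py '[[0, 0, -1, 0], [0, 0, -2, 0], [0, 0, -2, 0]]'
```

```text
near right [ 22.9 -88.5]
far right [ 92.9 -90.9]
near left [13.7 54.2]
slab corner nr [   5.3 -105. ]
slab corner fr [ 148.  -105.8]
slab corner nl [ 1.6 98.9]
time: 27.1
eef_pos: [624.9, -65.4, 225.1]
ee_rot: [0.001, 0.72, 0.693, 0.002]
wrist_force: [-3.9, 4.1, 12.5]
gripper_width: 13.0
grasp_force: 67.5
```

```bash
cat > yaw.py <<'E'
from look import *
from meas import *
d=snap('wrist',sys.argv[1])
h=cv2.cvtColor(d['color'],cv2.COLOR_BGR2HSV)
g=cv2.inRange(h,(12,90,60),(23,255,255))
z=float(sys.argv[2]) if len(sys.argv)>2 else 205
out=[]
for a,b in [(225,265),(385,430)]:
    pts=[(np.flatnonzero(g[y,a:b]).mean()+a,y) for y in range(165,290,3) if g[y,a:b].sum()>3*255]
    W=onz(d,'wrist',pts,z)[:,:2].astype(np.float32)
    vx,vy,x0,y0=cv2.fitLine(W,cv2.DIST_HUBER,0,.01,.01).ravel()
    A=np.degrees(np.arctan2(vy,vx))%180-90; out.append(A); xm=x0+(-48-y0)*vx/vy
    print(len(pts),'yaw rel slab %.2f'%(A+2.35),'x at y=-48: %.1f'%xm)
m,c,s=comp(cv2.inRange(h,(0,0,130),(180,50,255)),rect=(400,60,560,330))
ys=[];
for y in range(s[1]+15,s[1]+s[3]-15,3):
    q=np.flatnonzero(m[y]);
    if len(q): ys.append((q.max(),y))
W=onz(d,'wrist',ys,8)[:,:2].astype(np.float32);vx,vy,x0,y0=cv2.fitLine(W,cv2.DIST_HUBER,0,.01,.01).ravel()
print('slab far edge yaw %.2f x at y=-48 %.1f'%(np.degrees(np.arctan2(vy,vx))%180-90,x0+(-48-y0)*vx/vy),s)
E
sed -i '1i import sys' yaw.py; python3 yaw.py w20.png
```

```text
42 yaw rel slab 0.41 x at y=-48: 583.2
42 yaw rel slab 0.46 x at y=-48: 662.2
slab far edge yaw -13.67 x at y=-48 867.0 [ 502  167   46   80 1859]
```

```bash
python3 inch.py '[[1, 0, -1, 0], [1.5, 0, -1.5, 0], [1.5, 0, -1.5, 0]]' && python3 inch.py '[[0, 0, 0, 0], [0, 0, 0, 0], [0, 0, 0, 0], [0, 0, 0, 0], [0, 0, 0, 0]]' 85 && python3 inch.py '[[0, 0, -15, 0], [0, 0, -40, 0], [0, 0, -80, 0], [0, 0, -110, 0], [0, 0, -110, 0], [0, 0, -110, 0]]'
```

```text
time: 27.52
eef_pos: [624.3, -65.0, 225.1]
ee_rot: [0.001, 0.721, 0.693, 0.001]
wrist_force: [-3.2, 2.5, 7.5]
gripper_width: 12.6
grasp_force: 66.7
time: 28.15
eef_pos: [623.6, -65.7, 223.1]
ee_rot: [0.0, 0.721, 0.693, -0.0]
wrist_force: [0.5, 0.3, 0.3]
gripper_width: 85.2
grasp_force: 0.0
time: 28.9
eef_pos: [623.3, -65.6, 333.2]
ee_rot: [0.0, 0.721, 0.693, 0.0]
wrist_force: [0.5, 0.7, 0.2]
gripper_width: 85.1
grasp_force: 0.0
```

Run:
```python
from look import *
from geo import *
D={n:snap(n,n+'21.png') for n in ['scene','side','wrist']}
d=D['wrist'];h=cv2.cvtColor(d['color'],cv2.COLOR_BGR2HSV)
m,c,s=comp(cv2.inRange(h,(0,0,0),(180,255,70)),rect=(285,150,360,360));print('bar px',s,cv2.minAreaRect(onz(d,'wrist',np.argwhere(m)[:,::-1],250)[:,:2].astype(np.float32)))
g=cv2.inRange(h,(12,90,60),(32,255,255));m,c,s=comp(g,rect=(220,100,430,400))
print('rim',s,cv2.minAreaRect(onz(d,'wrist',np.argwhere(m)[:,::-1],205)[:,:2].astype(np.float32)))
a=cv2.resize(D['wrist']['color'],(400,400));b=cv2.resize(D['scene']['color'][160:420,190:450],(400,400))
cv2.imwrite('pics/m21.png',np.hstack([a,b]))
```

```text
bar px [ 303  183   22  135 2748] ((614.8011474609375, -65.13385009765625), (90.27635192871094, 13.206585884094238), 87.69670867919922)
rim [ 257  133  116  200 4689] ((614.8292846679688, -68.67988586425781), (159.37112426757812, 83.9118881225586), 88.1013412475586)
```

View pics/m21.png

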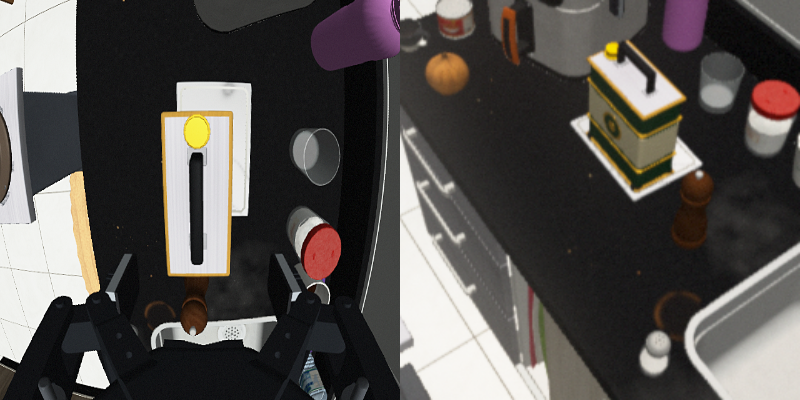

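The tin stands level and free on the slab, square to within about 0.3°, with the near feet about 15 mm and the right feet about 17 mm inside the edges. The mill, onion and salt shaker are all standing. Handing in.

```bash
python3 -c "
from plant import r, cams, order
print(order.close_job())"
```

```text
the job is handed in; nothing more can be done
None
```

I handed the job in with the tin released, upright, square and with all four feet on the slab, and the mill upright on the worktop, but in one early step I lifted the whole tin about 2 mm clear of the worktop, which the task forbids, before redoing the step properly.

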